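# Tip a pail of tube caps into the sorting tray

### The arm

A 7-joint arm with a two-finger parallel gripper is mounted at the origin on a cart in front of the work surface, level with it; the furniture and walls round the work are solid. World frame = base frame: x ahead of the robot, y to its left, z up, the work surface at z = 0. Lengths are in m, angles in rad, forces in N, time in s.
With the tool pointing down it reaches from about 0.425 to 0.975 m from the base axis. Payload 16.7 kg.
Tool frame: the origin (TCP) lies at the very end of the fingers, on their centre line; the grasp point (between the pads) lies 19 mm behind it; z points along the fingers, y is the line along which they close (so a half turn about z gives the same grasp; the last joint's range is limited). The gripper opens to 85 mm and grips with 20 to 120 N. Pads are 22 mm wide; open, the fingers measure 114 mm over their backs; the gripper's body (76 mm by 85 mm) begins 54 mm behind the grasp point. The pads swing forward as they close: fully open they stand 13 mm farther back than shut.
Start: joints at [-1.264, 0.426, 0.074, 1.606, -0.034, 1.111, -0.067], TCP at [0.298, 0.606, 0.231] pointing down, gripper open.
Joint ranges: [-2.85, 2.85], [-0.5, 2.14], [-1.23, 1.37], [0.21, 2.46], [-1.02, 4.16], [0.16, 2.05], [-2.73, 2.73]. Speed limits (rad/s): [1.89, 1.89, 2.39, 2.39, 3.01, 3.01, 3.01].

### API

Orientations are given as a unit quaternion [w, x, y, z].
In Python, from bench import env, eyes, state gives the robot as it stands (env), with the cameras (eyes) and the readings as plain functions.
- The arm moves only by the shell command python3 jog.py 'ROWS'. ROWS is a JSON list of rows, 1 to 8 of them, each of 5 numbers: the finger opening in m, then dx, dy, dz in m, then a turn about the tool's z in rad; each row is the pose to reach, as a shift and turn from the pose commanded when the command began, along the tool's axes at that moment; what a row does not reach only later rows make up. A row lasts 1/12 s, in which the tool goes at most 0.0417 m and 0.125 rad, less where a joint would pass 70% of its speed; a pose out of reach is approached as far as the arm can. The fingers move at their own pace and stop on an object; the grip force is fixed at half the most. Time passes only in rows, so rows that do not move let the fingers close. It prints the time, the measured TCP pose, the force, the opening and the grip force at its end.
- state(): the state, without advancing time (a new reading comes with each control period).
- eyes.camera(name): name is "scene" or "top"; returns a dict with "pixels" (420x560x3 uint8, blue, green, red), "camera_matrix" (3x3 intrinsics, pixels), "rvec" (rotation vector, rad) and "tvec" (3), from world to camera coordinates, as OpenCV has them. Camera axes: x right, y down, z forward; pixel columns grow to the right and rows downward; lengths in m; the calibration is good to about 2 mm. A picture is of the moment at which its call begins. There is no depth.
- env.job_done(): hands the job in; it is judged then, once.
The state is a dict: "t": time; "joints": joint angles; "dq": joint speeds; "joint_torque": joint torques, N m; "ee_pos": TCP position; "eef_rot": TCP orientation; "wrist_force": force on the tool from outside, world axes, zero at the start; "torque": the same for the moment, N m; "width": finger opening in m; "gripper_force": force on a finger pad.
Only numpy, scipy, OpenCV 4.12 (cv2) and the standard library are available. Lean on these libraries where they do the work, as an engineer would, in place of code of your own. Each camera call takes 0.05 s, during which the arm holds its last target. There are 200 camera calls.

### The job

Lift the small steel pail by its bail (the swinging wire handle) and stand it in the middle of the aluminium stand, its red roller grip on the side away from the tray, and let go of it. Then take the pail by the red roller grip at its bottom rim and lift it to tip the pail forward well past horizontal, so that all four tube caps drop into the green tray. Finally put the empty pail back standing upright on the stand, let go, and leave the sample cup, timer and brown bottle where they are.

Things in the scene. Friction and masses are not known exactly. Their poses are not given: they have to be found in the camera images.
- pail: Round open steel pail, 70 mm high, outer radius 58 mm at the rim, 44 mm at the bottom, wall 3 mm, foot flange of radius 50 mm, 5 mm high; about 0.27 kg (varies). Origin: centre of its underside; z up through the mouth. The red roller grip is on its -x side: it is tipped towards +x, about the foot's front edge at (50, 0, 0) mm. The bail swings about its y.
- bail: Wire handle of the pail. Origin on its hinge line, along the pail's y at (0, 0, 62) mm in the pail, ears at y = +-62 mm. Its z points from the hinge to the middle of the handle, 66 mm away; leaning to the pail's +x is a positive turn. Swings +-1.25 rad from upright; light friction (0.02 N m) holds it where left, and the lifted pail hangs level within about 0.15 rad.
- bail_grip (a point): Middle of the black round grip on the bail: a tube of 12 mm diameter, 44 mm long, along the pail's y. Stands up to 66 mm above the hinge.
- tip_grip: Red roller on the pail's bottom rim: cylinder, diameter 24 mm, 26 mm long along the pail's y; origin at its centre, (-90, 0, 22) mm in the pail. It turns freely about that axis: pinch its two flat ends, tool tilted about 15 degrees back from the pail wall; the pail then swings about it while the tool keeps its direction. Hanging free from it the pail tips about 100 degrees.
- station: Fixed aluminium stand with a green open tray bolted to its +x side. Origin on the worktop under the stand's centre. Stand top: z = 80 mm, x -53 to +59, y +-65 mm; black stop strip 7 mm high on it at x = 54 to 59 mm, against which the pail's foot pivots when tipped. The roller grip of a pail centred here overhangs the back edge.
- microscope: Fixed microscope left of the stand, an obstacle: about 0.3 to 0.4 m tall, it stands between the arm's start and the work; pass over it with the fingertips above 0.45 m. Origin under its centre.
- stand_center (a point): Centre of the stand's top surface, where the pail's underside is to stand; axes as the station's.
- tray_center (a point): Centre of the tray's inner floor, 5 mm above the worktop. The tray spans x 59 to 229 mm and y +-80 mm in the station; its walls are 4 mm thick, 45 mm high.
- cap_0: Push-in plastic tube cap, blue: 23 mm diameter, 20 mm high, 14 g; origin at the centre of its narrow end. It starts in the pail.
- cap_1: Push-in plastic tube cap, yellow: 23 mm diameter, 20 mm high, 14 g; origin at the centre of its narrow end. It starts in the pail.
- cap_2: Push-in plastic tube cap, blue: 23 mm diameter, 20 mm high, 14 g; origin at the centre of its narrow end. It starts in the pail.
- cap_3: Push-in plastic tube cap, yellow: 23 mm diameter, 20 mm high, 14 g; origin at the centre of its narrow end. It starts in the pail.
- sample_cup: White sample cup with orange lid, 59 mm diameter, 66 mm high, standing; origin under its centre. Bystander.
- timer: Small white timer, 62 x 66 x 16 mm, lying; origin under its centre. Bystander.
- stain_bottle: Brown bottle with black cap, 38 mm diameter, 78 mm high, standing; origin under its centre. Bystander.

How it is judged:
On the way, in this order (a step that is already met when the one before it is completed fails the run):
1. The pail is lifted clear of the worktop by its bail (height (world z) of pail above 0.03 m and contact force between the fingers and bail above 0.5 N), for 0.2 s.
2. The pail stands upright within 25 mm of the middle of the stand, roller grip on the side away from the tray, let go (horizontal distance between pail and stand_center below 0.025 m and angle between pail's own z axis and vertical below 0.1 rad and height (world z) of pail between 0.075 and 0.085 m and x of tip_grip in the frame of station below -0.05 m and contact force between the fingers and pail below 0.1 N and linear speed of pail below 0.03 m/s), for 0.2 s.
3. The pail is held by the red roller grip and tipped by more than 95 degrees (angle between pail's own z axis and vertical above 1.65 rad and contact force between the fingers and tip_grip above 0.5 N), for 0.2 s.
At the end, for the whole second after the job is handed in: All four caps lie at rest inside the tray; the pail stands upright (within 0.1 rad) on the stand's top, its centre within 30 mm of the stand's centre, released and at rest (x of cap_0 in the frame of station between 0.06 and 0.228 m and y of cap_0 in the frame of station between -0.079 and 0.079 m and height (world z) of each of cap_0, cap_1, cap_2, cap_3 below 0.045 m and linear speed of each of cap_0, cap_1, cap_2, cap_3 below 0.05 m/s and x of cap_1 in the frame of station between 0.06 and 0.228 m and y of cap_1 in the frame of station between -0.079 and 0.079 m and x of cap_2 in the frame of station between 0.06 and 0.228 m and y of cap_2 in the frame of station between -0.079 and 0.079 m and x of cap_3 in the frame of station between 0.06 and 0.228 m and y of cap_3 in the frame of station between -0.079 and 0.079 m and horizontal distance between pail and stand_center below 0.03 m and angle between pail's own z axis and vertical below 0.1 rad and height (world z) of pail between 0.075 and 0.085 m and linear speed of pail below 0.03 m/s and contact force between the fingers and pail below 0.1 N); the robot touches nothing.
It fails at once if The sample cup is moved by more than 30 mm (distance of sample_cup from where it was at the start of the episode above 0.03 m).
It fails at once if The timer is moved by more than 30 mm (distance of timer from where it was at the start of the episode above 0.03 m).
It fails at once if The stain bottle is moved by more than 30 mm (distance of stain_bottle from where it was at the start of the episode above 0.03 m).
It also fails if it takes over 72 s, if anything falls off the work surface, if the arm or the gripper's body presses on something with over 40 N, if the wrist force passes 120 N, or if a joint passes its speed limit or range.

## Working session

There is one attempt and no reset: what is moved stays moved. The work goes in short steps, Python scripts to look and compute and a shell command to move; the robot and the scene stay as the last step left them, time stands still between calls to the robot, and variables do not carry over. Pictures are saved under pics/ and viewed, at most 12 in all, crops included, and the job is handed in when it is done.

```bash
ls; mkdir -p pics
python3 - <<'E'
from bench import env, eyes, state
import cv2
for n in("scene","top"):
    c=eyes.camera(n);cv2.imwrite(f"pics/{n}0.png",c["pixels"]);print(c["camera_matrix"],c["rvec"],c["tvec"])
print(state())
E
```

```text
bench.py
jog.py
pics
[[537.3514376    0.         282.32549818]
 [  0.         537.3514376  210.66256188]
 [  0.           0.           1.        ]] [ 2.05896155 -0.80613304  0.42706947] [-0.59999624  0.19907832  0.91510428]
[[521.29571603   0.         288.72730172]
 [  0.         521.29571603 206.80899018]
 [  0.           0.           1.        ]] [ 2.14180011 -2.17931344  0.13206619] [-0.25846218  0.57991228  1.17563116]
{'t': 0.1, 'joints': array([-1.26351427,  0.42668091,  0.07382812,  1.60655714, -0.03411571,
        1.11079485, -0.06706423]), 'dq': array([ 0.00084179, -0.00151555,  0.00027256, -0.00121415,  0.0001071 ,
        0.00087697, -0.00101616]), 'joint_torque': array([ 8.62988876e-03, -9.51534247e+01,  3.77072588e+00, -4.64395702e+01,
        1.94753153e-02,  6.61219223e-03,  7.00023566e-05]), 'ee_pos': array([0.29755673, 0.60545567, 0.230666  ]), 'eef_rot': array([-1.04516798e-04,  2.26401147e-01,  9.74033968e-01, -5.81655348e-04]), 'wrist_force': array([-0.28959582,  0.71141451,  0.29601984]), 'torque': array([-0.00672247, -0.04101334, -0.04503414]), 'gripper_force': 0.0, 'width': 0.084846865025276}
```

View pics/scene0.png

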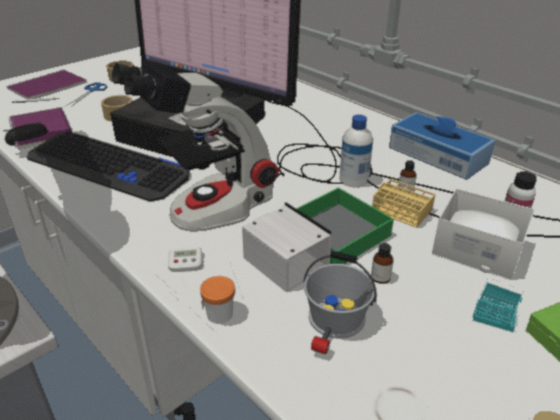

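View pics/top0.png

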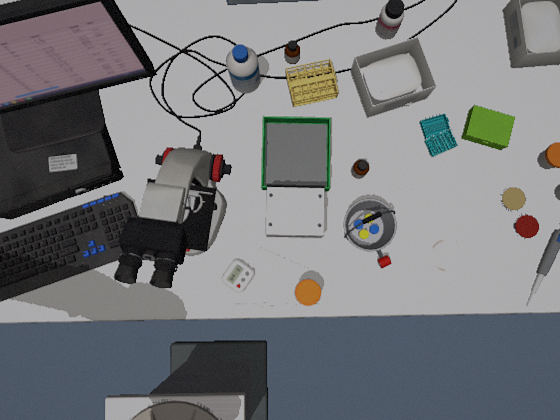

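The scene view shows the pail at about (340,300) with its bail up (black grip near (345,257)) and its red roller at (321,345). It also shows the stand at (287,245) and the tray behind it. In the top view the pail is at (370,226), the roller at (384,261), the stand at (296,211) and the tray at (297,155).

```bash
cat > h.py <<'E'
import numpy as np,cv2
from bench import env, eyes, state
def cam(n):
    c=eyes.camera(n);R=cv2.Rodrigues(np.array(c["rvec"]))[0];t=np.array(c["tvec"]).ravel()
    return dict(img=c["pixels"],K=np.array(c["camera_matrix"]),R=R,t=t,C=-R.T@t)
def ray(c,p): 
    d=c["R"].T@np.linalg.inv(c["K"])@np.array([p[0],p[1],1.]);return d/np.linalg.norm(d)
def onz(c,p,z):
    d=ray(c,p);return c["C"]+d*(z-c["C"][2])/d[2]
def tri(c1,p1,c2,p2):
    A=[];b=[]
    for c,p in((c1,p1),(c2,p2)):
        d=ray(c,p);M=np.eye(3)-np.outer(d,d);A.append(M);b.append(M@c["C"])
    X=np.linalg.lstsq(np.vstack(A),np.hstack(b),rcond=None)[0]
    return X,np.mean([np.linalg.norm(A[i]@X-b[i]) for i in (0,1)])
def proj(c,X):
    q=c["K"]@(c["R"]@np.asarray(X)+c["t"]);return q[:2]/q[2]
def blob(c,lo,hi,roi,wrap=False):
    x0,y0,x1,y1=roi;h=cv2.cvtColor(c["img"][y0:y1,x0:x1],cv2.COLOR_BGR2HSV)
    m=cv2.inRange(h,np.array(lo),np.array(hi))
    if wrap:m|=cv2.inRange(h,np.array((170,)+tuple(lo[1:])),np.array((180,)+tuple(hi[1:])))
    n,l,s,ce=cv2.connectedComponentsWithStats(m)
    k=1+np.argmax(s[1:,4]);return ce[k]+[x0,y0],s[k],(l==k)
E
python3 - <<'E'
from h import *
s=cam("scene");t=cam("top")
np.set_printoptions(precision=4,suppress=True)
print(s["C"],t["C"])
a=blob(s,(0,120,60),(8,255,255),(300,325,345,365),True);b=blob(t,(0,120,60),(8,255,255),(370,245,400,275),True)
print("roller",a[0],a[1],b[0],b[1],tri(s,a[0],t,b[0]))
# tray green outer
g=blob(t,(50,100,40),(85,255,255),(250,105,345,200));print(g[1])
ys,xs=np.nonzero(g[2]);r=cv2.minAreaRect(np.c_[xs+250,ys+105].astype(np.float32));
for p in cv2.boxPoints(r):print(p,onz(t,p,.045))
im=np.hstack([cv2.resize(s["img"][190:370,230:410],(398,398),interpolation=cv2.INTER_CUBIC),cv2.resize(t["img"][150:290,260:400],(398,398),interpolation=cv2.INTER_CUBIC)])
cv2.imwrite("pics/c1.png",im)
E
```

```text
[ 0.0034 -0.8733  0.6888] [ 0.4306 -0.2645  1.2369]
roller [319.7714 344.419 ] [ 12  12  17  16 210] [384.0762 261.019 ] [  8  11  13  12 105] (array([ 0.4469, -0.4878,  0.0214]), np.float64(0.0004870292512976788))
[ 12  12  68  74 818]
[262. 117.] [ 0.7879 -0.2093  0.045 ]
[329. 117.] [ 0.7852 -0.3669  0.045 ]
[329. 190.] [ 0.6117 -0.3622  0.045 ]
[262. 190.] [ 0.6143 -0.2074  0.045 ]
```

View pics/c1.png

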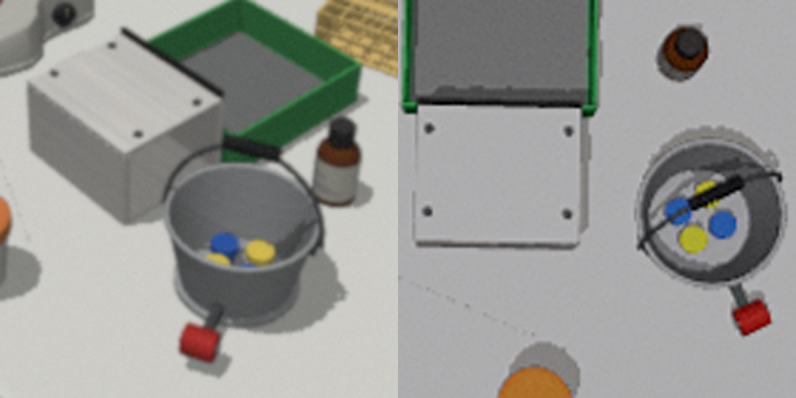

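The crops show the bail grip at crop (250,148) in the scene view and (717,192) in the top view, with the bail leaning slightly away from the roller. The stand's four screws show in both views, and the ears are at the bail ends.

```bash
python3 - <<'E'
from h import *
np.set_printoptions(precision=4,suppress=True)
s=cam("scene");t=cam("top")
S=lambda x,y:(230+(x+.5)*180/398-.5,190+(y+.5)*180/398-.5)
T=lambda x,y:(260+(x-398+.5)*140/398-.5,150+(y+.5)*140/398-.5)
P=[]
for n,a,b in(("+x+y",(112,45),(429,128)),("+x-y",(197,101),(569,131)),("-x-y",(138,134),(567,213)),("-x+y",(55,73),(428,211)),("grip",(251,148),(717,192)),("gripL",(225,143),(692,203)),("gripR",(277,153),(742,181)),):
    X=tri(s,S(*a),t,T(*b));P.append(X[0]);print(n,X)
print("stand screws mean",np.mean(P[:4],0))
# pail rim circle in top: dark/grey edges -> bbox given by eye
for n,a in(("rim L",(637,212)),("rim R",(785,212)),("rim bot",(711,286)),("rim top",(711,140))):print(n,onz(t,T(*a),.07))
for n,a in(("standback L",(416,243)),("back R",(579,243)),("frontL",(416,104)),("frontR",(585,104))):print(n,onz(t,T(*a),.08))
# black grip mask in both
for n,c,roi in(("s",s,(325,245,365,275)),("t",t,(340,200,400,240))):
    x0,y0,x1,y1=roi;g=cv2.cvtColor(c["img"][y0:y1,x0:x1],cv2.COLOR_BGR2GRAY)
    m=cv2.morphologyEx((g<45).astype(np.uint8),cv2.MORPH_OPEN,np.ones((3,3)))
    ys,xs=np.nonzero(m);print(n,len(xs),xs.mean()+x0,ys.mean()+y0,cv2.minAreaRect(np.c_[xs+x0,ys+y0].astype(np.float32)))
q=state()["eef_rot"];from scipy.spatial.transform import Rotation as Ro
print(Ro.from_quat(np.r_[q[1:],q[0]]).as_matrix())
E
cat > go.py <<'E'
# usage: go.py x y z yaw_deg(of tool y) -> shift in tool axes
import sys;from h import *
from scipy.spatial.transform import Rotation as Ro
st=state();q=st["eef_rot"];R=Ro.from_quat(np.r_[q[1:],q[0]]).as_matrix()
y0=np.degrees(np.arctan2(R[1,1],R[0,1]))
if len(sys.argv)>1:
    a=list(map(float,sys.argv[1:]));d=R.T@(np.array(a[:3])-st["ee_pos"])
    tr=-(a[3]-y0+180)%360-180
    tr=-((a[3]-y0+180)%360-180);print("shift",d.round(4),"turn",round(np.radians(tr),3))
print("t",st["t"],"pos",st["ee_pos"].round(4),"yaw",y0.round(1),"w",round(st["width"],4),"F",st["wrist_force"].round(1),"j",st["joints"].round(2))
E
python3 jog.py '[[0.085,0,0,-0.27,0],[0.085,0,0,-0.27,0],[0.085,0,0,-0.27,0],[0.085,0,0,-0.27,0],[0.085,0,0,-0.27,0],[0.085,0,0,-0.27,0],[0.085,0,0,-0.27,0],[0.085,0,0,-0.27,0]]'
python3 go.py .48 .12 .50 24.5
```

```text
t: 0.97
ee_pos: [0.2981, 0.6063, 0.5071]
eef_rot: [0.001, 0.227, 0.974, 0.004]
wrist_force: [-0.1, -0.3, -0.5]
width: 0.0852
gripper_force: 0.0
shift [-0.3778 -0.3562  0.0042] turn 0.686
t 0.9667 pos [0.2981 0.6063 0.5071] yaw 63.8 w 0.0852 F [-0.1 -0.3 -0.5] j [-1.28  0.33  0.1   1.17 -0.03  1.64 -0.07]
```

```bash
python3 jog.py '[[0.085,-0.19,-0.18,0,0.686],[0.085,-0.19,-0.18,0,0.686],[0.085,-0.19,-0.18,0,0.686],[0.085,-0.19,-0.18,0,0.686],[0.085,-0.19,-0.18,0,0.686],[0.085,-0.19,-0.18,0,0.686],[0.085,-0.19,-0.18,0,0.686],[0.085,-0.19,-0.18,0,0.686]]'
python3 go.py .48 .12 .50 24.5
```

```text
t: 1.63
ee_pos: [0.3907, 0.3564, 0.5022]
eef_rot: [0.0, 0.543, 0.84, 0.001]
wrist_force: [-0.0, -0.1, -0.4]
width: 0.0851
gripper_force: 0.0
shift [-0.2523 -0.0155  0.0019] turn -0.005
t 1.6333 pos [0.3907 0.3564 0.5022] yaw 24.2 w 0.0851 F [-0.  -0.1 -0.4] j [-1.13  0.05  0.28  1.52 -0.01  1.58 -0.42]
```

```bash
python3 jog.py '[[0.085,-0.252,-0.015,0,0],[0.085,-0.252,-0.015,0,0],[0.085,-0.252,-0.015,0,0],[0.085,-0.252,-0.015,0,0],[0.085,-0.252,-0.015,0,0],[0.085,-0.252,-0.015,0,0],[0.085,-0.252,-0.015,0,0]]'
python3 jog.py '[[0.085,-0.27,-0.09,0,0],[0.085,-0.27,-0.09,0,0],[0.085,-0.27,-0.09,0,0],[0.085,-0.27,-0.09,0,0],[0.085,-0.27,-0.09,0,0],[0.085,-0.27,-0.09,0,0],[0.085,-0.27,-0.09,0,0],[0.085,-0.27,-0.09,0,0]]'
python3 jog.py '[[0.085,-0.27,-0.09,0,0],[0.085,-0.27,-0.09,0,0],[0.085,-0.27,-0.09,0,0],[0.085,-0.27,-0.09,0,0],[0.085,-0.27,-0.09,0,0],[0.085,-0.27,-0.09,0,0],[0.085,-0.27,-0.09,0,0],[0.085,-0.27,-0.09,0,0]]'
python3 go.py .539 -.446 .20 24.3
```

```text
t: 2.22
ee_pos: [0.4817, 0.1178, 0.5018]
eef_rot: [0.001, 0.544, 0.839, 0.0]
wrist_force: [-0.4, -0.4, 0.9]
width: 0.0851
gripper_force: 0.0
t: 2.88
ee_pos: [0.5093, -0.1643, 0.5014]
eef_rot: [0.001, 0.544, 0.839, -0.001]
wrist_force: [0.1, -1.9, 0.5]
width: 0.0846
gripper_force: 0.0
t: 3.55
ee_pos: [0.5384, -0.4473, 0.4984]
eef_rot: [-0.002, 0.544, 0.839, -0.002]
wrist_force: [-0.1, 0.3, 0.1]
width: 0.0852
gripper_force: 0.0
shift [0.0006 0.0025 0.2984] turn -0.003
t 3.55 pos [ 0.5384 -0.4473  0.4984] yaw 24.1 w 0.0852 F [-0.1  0.3  0.1] j [ 0.06  0.49  0.93  1.15 -0.39  1.68  1.32]
```

```bash
python3 jog.py '[[0.085,0,0.0025,0.3,0],[0.085,0,0.0025,0.3,0],[0.085,0,0.0025,0.3,0],[0.085,0,0.0025,0.3,0],[0.085,0,0.0025,0.3,0],[0.085,0,0.0025,0.3,0],[0.085,0,0.0025,0.3,0],[0.085,0,0.0025,0.3,0]]'
python3 jog.py '[[0.085,0,0,0.03,0],[0.085,0,0,0.06,0],[0.085,0,0,0.08,0],[0.085,0,0,0.088,0],[0.085,0,0,0.088,0],[0.085,0,0,0.088,0]]'
python3 go.py .539 -.446 .108 24.3
python3 - <<'E'
from h import *
s=cam("scene");t=cam("top")
cv2.imwrite("pics/c2.png",np.hstack([cv2.resize(s["img"][190:370,230:410],(398,398)),cv2.resize(t["img"][150:290,290:430],(398,398))]))
E
```

```text
t: 4.22
ee_pos: [0.5412, -0.4366, 0.1941]
eef_rot: [-0.004, 0.54, 0.842, 0.0]
wrist_force: [-0.1, 1.4, -0.5]
width: 0.0852
gripper_force: 0.0
t: 4.72
ee_pos: [0.543, -0.4405, 0.1148]
eef_rot: [0.001, 0.541, 0.841, -0.0]
wrist_force: [0.3, 0.1, 0.5]
width: 0.0852
gripper_force: 0.0
shift [-0.0033 -0.006   0.0068] turn 0.004
t 4.7167 pos [ 0.543  -0.4405  0.1148] yaw 24.5 w 0.0852 F [0.3 0.1 0.5] j [ 0.08  0.71  0.77  1.67 -0.56  1.    1.47]
```

View pics/c2.png

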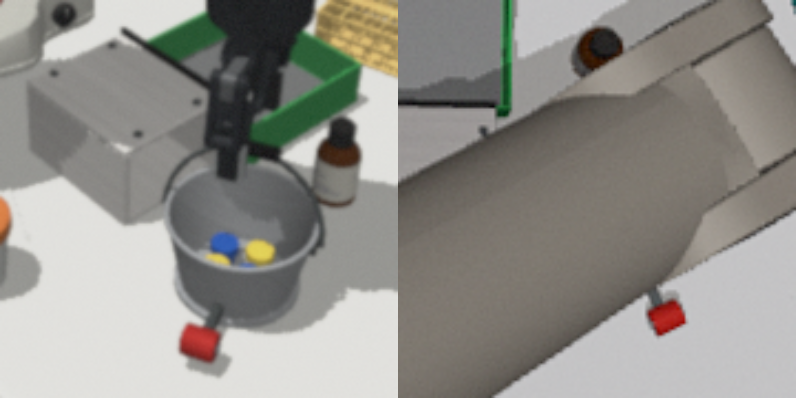

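The fingers straddle the black grip, with one finger in front of it at crop (228,160), and the pail has not moved. I correct by a few mm and close.

```bash
python3 jog.py '[[0.085,-0.003,-0.006,0.007,0],[0.085,-0.003,-0.006,0.007,0],[0,-0.003,-0.006,0.007,0],[0,-0.003,-0.006,0.007,0],[0,-0.003,-0.006,0.007,0],[0,-0.003,-0.006,0.007,0],[0,-0.003,-0.006,0.007,0],[0,-0.003,-0.006,0.007,0]]'
python3 jog.py '[[0,0,0,0,0],[0,0,0,0,0],[0,0,0,0,0],[0,0,0,0,0],[0,0,0,0,0],[0,0,0,0,0]]'
python3 go.py
```

```text
t: 5.48
ee_pos: [0.5383, -0.4452, 0.1064]
eef_rot: [0.0, 0.541, 0.841, -0.0]
wrist_force: [0.1, -0.1, 0.4]
width: 0.0117
gripper_force: 0.9
t: 5.98
ee_pos: [0.5383, -0.4453, 0.1064]
eef_rot: [0.0, 0.541, 0.841, 0.0]
wrist_force: [0.8, 2.1, 4.5]
width: 0.01
gripper_force: 58.4
t 5.9833 pos [ 0.5383 -0.4453  0.1064] yaw 24.5 w 0.01 F [0.8 2.1 4.5] j [ 0.1   0.71  0.76  1.68 -0.57  0.98  1.49]
```

```bash
python3 jog.py '[[0,0,0,-0.01,0],[0,0,0,-0.025,0],[0,0,0,-0.045,0],[0,0,0,-0.065,0],[0,0,0,-0.085,0],[0,0,0,-0.105,0],[0,0,0,-0.12,0],[0,0,0,-0.13,0]]'
python3 jog.py '[[0,0,0,0,0],[0,0,0,0,0],[0,0,0,0,0],[0,0,0,0,0],[0,0,0,0,0],[0,0,0,0,0]]'
python3 go.py .569 -.279 .25 -1.5
```

```text
t: 6.65
ee_pos: [0.5382, -0.4458, 0.239]
eef_rot: [0.001, 0.541, 0.841, -0.0]
wrist_force: [-0.3, -0.1, -4.0]
width: 0.01
gripper_force: 58.7
t: 7.15
ee_pos: [0.538, -0.4452, 0.2356]
eef_rot: [-0.001, 0.541, 0.841, -0.0]
wrist_force: [-0.4, 0.3, -3.8]
width: 0.0099
gripper_force: 58.7
shift [ 0.1383  0.0972 -0.0143] turn 0.454
t 7.15 pos [ 0.538  -0.4452  0.2356] yaw 24.5 w 0.0099 F [-0.4  0.3 -3.8] j [ 0.04  0.59  0.85  1.57 -0.47  1.19  1.41]
```

```bash
python3 jog.py '[[0,0.01,0.007,-0.014,0.06],[0,0.03,0.02,-0.014,0.12],[0,0.05,0.035,-0.014,0.18],[0,0.07,0.05,-0.014,0.24],[0,0.09,0.065,-0.014,0.3],[0,0.11,0.078,-0.014,0.36],[0,0.125,0.088,-0.014,0.42],[0,0.135,0.0945,-0.014,0.454]]'
python3 jog.py '[[0,0,0,0,0],[0,0,0,0,0],[0,0,0,0,0],[0,0,0,0,0],[0,0,0,0,0],[0,0,0,0,0],[0,0,0,0,0],[0,0,0,0,0]]'
python3 go.py .568 -.283 .25 -1.5
python3 - <<'E'
from h import *
np.set_printoptions(precision=4,suppress=True)
s=cam("scene");t=cam("top")
for n,c in(("s",s),("t",t)):
    try:
        p=proj(c,[.468,-.281,.165]);x,y=map(int,p);a=blob(c,(0,120,60),(8,255,255),(x-30,y-30,x+30,y+30),True);print(n,p,a[0],a[1]);globals()["b"+n]=a[0]
    except Exception as e:print(n,e)
try:print(tri(s,bs,t,bt))
except NameError:pass
cv2.imwrite("pics/c3.png",np.hstack([cv2.resize(s["img"][130:310,200:380],(398,398)),cv2.resize(t["img"][150:290,230:370],(398,398))]))
E
```

```text
t: 7.82
ee_pos: [0.5688, -0.2808, 0.2499]
eef_rot: [-0.0, 0.717, 0.697, 0.0]
wrist_force: [1.0, 0.0, -2.9]
width: 0.0099
gripper_force: 58.7
t: 8.48
ee_pos: [0.568, -0.2836, 0.2503]
eef_rot: [0.0, 0.716, 0.698, -0.0]
wrist_force: [-0.4, 0.7, -3.5]
width: 0.01
gripper_force: 58.8
shift [0.0006 0.     0.0003] turn -0.0
t 8.4833 pos [ 0.568  -0.2836  0.2503] yaw -1.5 w 0.01 F [-0.4  0.7 -3.5] j [-0.36  0.53  1.03  1.72 -0.48  1.18  0.78]
s [244.0596 211.3897] [221.1493 189.1629] [  0   0  17  21 221]
t [295.8171 251.0935] [295.9762 251.1984] [ 25  25  13  11 126]
(array([ 0.4519, -0.271 ,  0.2143]), np.float64(0.017074690635311366))
```

View pics/c3.png

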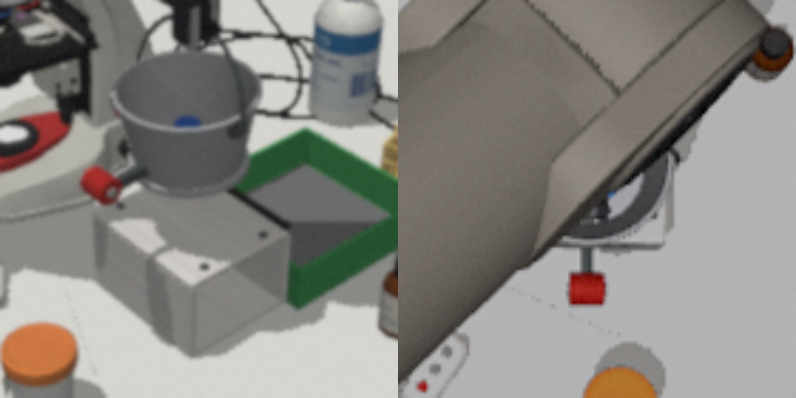

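The pail hangs level over the stand, roller at scene crop (103,185) = (246.6,213.7) and top (296,251). That is the predicted place, so I lower.

```bash
python3 jog.py '[[0,0,0,0.01,0],[0,0,0,0.025,0],[0,0,0,0.04,0],[0,0,0,0.05,0],[0,0,0,0.056,0],[0,0,0,0.06,0],[0,0,0,0.062,0],[0,0,0,0.062,0]]'
python3 jog.py '[[0,0,0,0.001,0],[0,0,0,0.002,0],[0,0,0,0.002,0],[0,0,0,0.002,0],[0,0,0,0.002,0],[0,0,0,0.002,0]]'
python3 go.py
python3 - <<'E'
from h import *
np.set_printoptions(precision=4,suppress=True)
s=cam("scene");t=cam("top")
p={}
for n,c in(("s",s),("t",t)):
    x,y=map(int,proj(c,[.468,-.281,.102]));a=blob(c,(0,120,60),(8,255,255),(x-15,y-15,x+15,y+15),True);print(n,(x,y),a[0],a[1]);p[n]=a[0]
print(tri(s,p["s"],t,p["t"]))
cv2.imwrite("pics/c4.png",np.hstack([cv2.resize(s["img"][130:310,200:380],(398,398)),cv2.resize(t["img"][150:290,230:370],(398,398))]))
E
```

```text
t: 9.25
ee_pos: [0.5683, -0.2834, 0.1883]
eef_rot: [0.0, 0.716, 0.698, -0.0]
wrist_force: [-0.1, -0.9, -2.2]
width: 0.0104
gripper_force: 58.8
t: 9.75
ee_pos: [0.5686, -0.2834, 0.1868]
eef_rot: [0.001, 0.716, 0.698, 0.0]
wrist_force: [3.9, -0.3, 4.2]
width: 0.0101
gripper_force: 59.4
t 9.75 pos [ 0.5686 -0.2834  0.1868] yaw -1.5 w 0.0101 F [ 3.9 -0.3  4.2] j [-0.32  0.58  0.97  1.78 -0.55  1.07  0.82]
s (245, 240) [246.069  240.3793] [  8   8  18  17 174]
t (295, 252) [295.6471 252.2101] [ 10  10  12  11 119]
(array([ 0.4682, -0.2819,  0.1028]), np.float64(0.0005702893079644617))
```

```bash
python3 jog.py '[[0.085,0,0,0,0],[0.085,0,0,0,0],[0.085,0,0,0,0],[0.085,0,0,0,0],[0.085,0,0,0,0],[0.085,0,0,0,0],[0.085,0,0,0,0],[0.085,0,0,0,0]]'
python3 jog.py '[[0.085,0,0,-0.01,0],[0.085,0,0,-0.03,0],[0.085,0,0,-0.06,0],[0.085,0,0,-0.1,0],[0.085,0,0,-0.14,0],[0.085,0,0,-0.14,0],[0.085,0,0,-0.14,0]]'
python3 go.py .468 -.282 .33 -91.5
```

```text
t: 10.52
ee_pos: [0.5681, -0.2832, 0.1863]
eef_rot: [-0.0, 0.716, 0.698, -0.0]
wrist_force: [0.5, 0.1, 0.2]
width: 0.0852
gripper_force: 0.0
t: 11.1
ee_pos: [0.5687, -0.284, 0.3292]
eef_rot: [0.002, 0.716, 0.698, 0.001]
wrist_force: [-0.1, 0.8, -0.7]
width: 0.0852
gripper_force: 0.0
shift [-0.0006 -0.1007 -0.0012] turn 1.571
t 11.1 pos [ 0.5687 -0.284   0.3292] yaw -1.5 w 0.0852 F [-0.1  0.8 -0.7] j [-0.4   0.46  1.09  1.62 -0.42  1.31  0.73]
```

```bash
python3 jog.py '[[0.085,0,-0.1,0,1],[0.06,0,-0.1,0,1],[0.06,0,-0.1,0,1],[0.06,0,-0.1,0,1],[0.06,0,-0.1,0,1],[0.06,0,-0.1,0,1],[0.06,0,-0.1,0,1],[0.06,0,-0.1,0,1]]'
python3 jog.py '[[0.06,0,0,0,0.571],[0.06,0,0,0,0.571],[0.06,0,0,0,0.571],[0.06,0,0,0,0.571],[0.06,0,0,0,0.571],[0.06,0,0,0,0.571]]'
python3 go.py .468 -.282 .089 -91.5
python3 - <<'E'
from h import *
np.set_printoptions(precision=4,suppress=True)
s=cam("scene");t=cam("top");p={}
for n,c in(("s",s),("t",t)):
    try:
        x,y=map(int,proj(c,[.468,-.282,.102]));a=blob(c,(0,120,60),(8,255,255),(x-15,y-15,x+15,y+15),True);print(n,(x,y),a[0],a[1]);p[n]=a[0];print(onz(c,a[0],.1025))
    except Exception as e:print(n,e)
cv2.imwrite("pics/c5.png",np.hstack([cv2.resize(s["img"][110:290,200:380],(398,398)),cv2.resize(t["img"][150:290,230:370],(398,398))]))
E
```

```text
t: 11.77
ee_pos: [0.4678, -0.2803, 0.3259]
eef_rot: [-0.0, 0.964, 0.266, -0.0]
wrist_force: [-0.4, -0.7, 0.1]
width: 0.0601
gripper_force: 0.0
t: 12.27
ee_pos: [0.4678, -0.2804, 0.3259]
eef_rot: [-0.0, 1.0, -0.015, -0.0]
wrist_force: [-0.1, 0.5, 0.5]
width: 0.0603
gripper_force: 0.0
shift [0.0005 0.0017 0.2369] turn -0.004
t 12.2667 pos [ 0.4678 -0.2804  0.3259] yaw -91.7 w 0.0603 F [-0.1  0.5  0.5] j [-0.63  0.36  1.36  1.82 -0.37  1.26 -0.77]
s (245, 240) [246.3216 240.5789] [  9   8  17  17 171]
[ 0.4689 -0.2826  0.1025]
t attempt to get argmax of an empty sequence
```

View pics/c5.png

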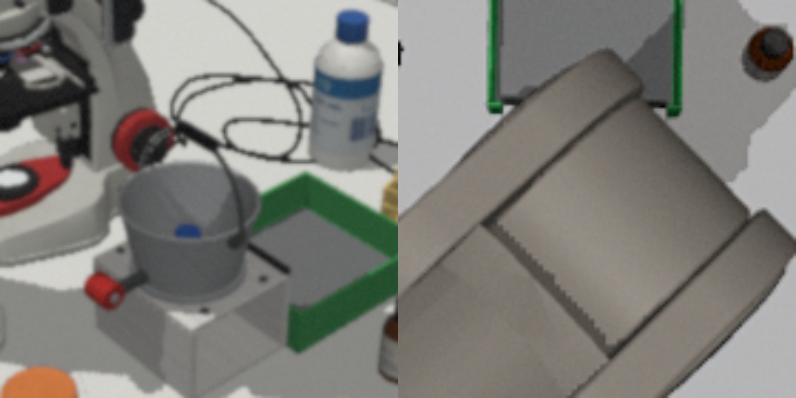

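The scene crop shows the pail standing on the stand with the bail upright (grip at crop (195,133)) and the roller at (105,290), overhanging the back edge. I descend onto the roller.

```bash
python3 jog.py '[[0.06,0,0.001,0.17,0],[0.06,0,0.001,0.17,0],[0.06,0,0.001,0.17,0],[0.06,0,0.001,0.17,0],[0.06,0,0.001,0.17,0],[0.06,0,0.001,0.17,0],[0.06,0,0.001,0.17,0],[0.06,0,0.001,0.17,0]]'
python3 go.py .4675 -.2825 .0895 -91.5
```

```text
t: 13.03
ee_pos: [0.4692, -0.2824, 0.1587]
eef_rot: [0.001, 1.0, -0.013, 0.001]
wrist_force: [-0.1, 0.2, 0.6]
width: 0.0601
gripper_force: 0.0
shift [-0.0019  0.      0.0692] turn 0.001
t 13.0333 pos [ 0.4692 -0.2824  0.1587] yaw -91.5 w 0.0601 F [-0.1  0.2  0.6] j [-0.4   0.52  1.1   2.01 -0.58  0.96 -0.6 ]
```

```bash
python3 jog.py '[[0.06,-0.001,0,0.02,0],[0.06,-0.001,0,0.04,0],[0.06,-0.001,0,0.055,0],[0.06,-0.001,0,0.065,0],[0.06,-0.001,0,0.069,0],[0.06,-0.001,0,0.069,0],[0.06,-0.001,0,0.069,0]]'
python3 go.py .4675 -.2825 .0895 -91.5
python3 - <<'E'
from h import *
s=cam("scene")
cv2.imwrite("pics/c6.png",cv2.resize(s["img"][130:290,190:350],(560,560)))
E
```

```text
t: 13.62
ee_pos: [0.4677, -0.282, 0.0884]
eef_rot: [0.0, 1.0, -0.013, 0.001]
wrist_force: [0.6, -0.0, -0.4]
width: 0.0601
gripper_force: 0.0
shift [-0.0002  0.0005 -0.0011] turn 0.0
t 13.6167 pos [ 0.4677 -0.282   0.0884] yaw -91.5 w 0.0601 F [ 0.6 -0.  -0.4] j [-0.31  0.61  0.98  2.06 -0.69  0.84 -0.52]
```

View pics/c6.png

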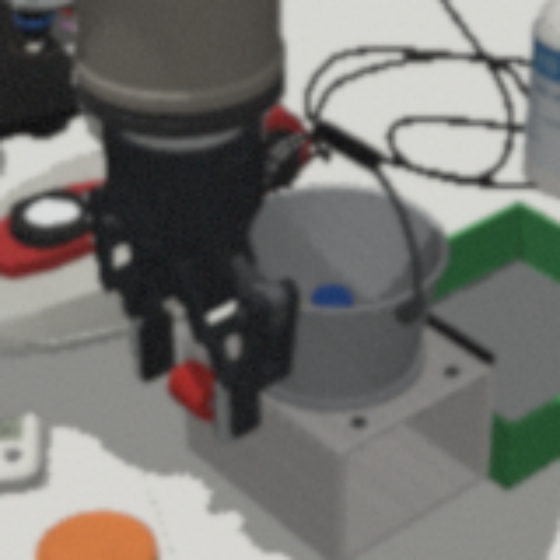

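The fingers straddle the red roller at (195,385), and the body stands clear of the rim and the bail. I close the grip.

```bash
python3 jog.py '[[0.02,0,0,0,0],[0.02,0,0,0,0],[0.02,0,0,0,0],[0.02,0,0,0,0],[0.02,0,0,0,0],[0.02,0,0,0,0],[0.02,0,0,0,0],[0.02,0,0,0,0]]'
python3 go.py
python3 - <<'E'
import numpy as np
# roller path about pivot: start rel (-.140,.022)
for d in range(0,111,10):
    a=np.radians(d);x=-.140*np.cos(a)+.022*np.sin(a);z=.022*np.cos(a)+.140*np.sin(a);print(d,round(x+.14,3),round(z-.022,3))
E
```

```text
t: 14.33
ee_pos: [0.4672, -0.2817, 0.0874]
eef_rot: [0.0, 1.0, -0.013, 0.0]
wrist_force: [-0.2, -1.1, 2.8]
width: 0.0247
gripper_force: 61.0
t 14.3333 pos [ 0.4672 -0.2817  0.0874] yaw -91.5 w 0.0247 F [-0.2 -1.1  2.8] j [-0.31  0.61  0.98  2.06 -0.69  0.84 -0.52]
0 0.0 0.0
10 0.006 0.024
20 0.016 0.047
30 0.03 0.067
40 0.047 0.085
50 0.067 0.099
60 0.089 0.11
70 0.113 0.117
80 0.137 0.12
90 0.162 0.118
100 0.186 0.112
110 0.209 0.102
```

```bash
python3 jog.py '[[0.02,0.004,0,-0.012,0],[0.02,0.009,0,-0.024,0],[0.02,0.0135,0,-0.0355,0],[0.02,0.019,0,-0.047,0],[0.02,0.0255,0,-0.057,0],[0.02,0.033,0,-0.067,0],[0.02,0.041,0,-0.076,0],[0.02,0.05,0,-0.085,0]]'
python3 jog.py '[[0.02,0,0,0,0],[0.02,0,0,0,0],[0.02,0,0,0,0]]'
python3 go.py
python3 - <<'E'
from h import *
s=cam("scene")
cv2.imwrite("pics/c7.png",cv2.resize(s["img"][110:290,190:370],(560,560)))
E
```

```text
t: 15.0
ee_pos: [0.518, -0.2829, 0.1734]
eef_rot: [0.0, 1.0, -0.013, 0.0]
wrist_force: [0.9, 0.4, -2.9]
width: 0.0249
gripper_force: 60.4
t: 15.25
ee_pos: [0.5172, -0.283, 0.1724]
eef_rot: [0.0, 1.0, -0.013, -0.0]
wrist_force: [-2.5, -0.7, 1.9]
width: 0.0247
gripper_force: 61.0
t 15.25 pos [ 0.5172 -0.283   0.1724] yaw -91.5 w 0.0247 F [-2.5 -0.7  1.9] j [-0.38  0.57  1.08  1.9  -0.59  1.03 -0.65]
```

View pics/c7.png

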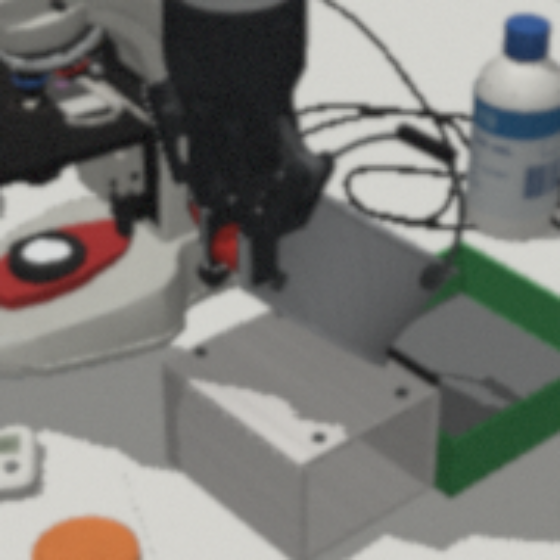

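The pail is at about 40°, pivoting on the stop strip, roller held at (225,240). I continue.

```bash
python3 jog.py '[[0.02,0.0096,0,-0.0076,0],[0.02,0.02,0,-0.014,0],[0.02,0.031,0,-0.020,0],[0.02,0.042,0,-0.025,0],[0.02,0.054,0,-0.029,0],[0.02,0.066,0,-0.032,0],[0.02,0.078,0,-0.034,0],[0.02,0.09,0,-0.035,0]]'
python3 jog.py '[[0.02,0.012,0,0.0,0],[0.02,0.025,0,0.002,0],[0.02,0.037,0,0.004,0],[0.02,0.049,0,0.008,0],[0.02,0.06,0,0.0125,0],[0.02,0.072,0,0.018,0],[0.02,0.072,0,0.018,0],[0.02,0.072,0,0.018,0]]'
python3 jog.py '[[0.02,0,0,0,0],[0.02,0,0,0,0],[0.02,0,0,0,0]]'
python3 go.py
python3 - <<'E'
from h import *
s=cam("scene");t=cam("top")
cv2.imwrite("pics/c8.png",np.hstack([cv2.resize(s["img"][110:290,210:390],(398,398)),cv2.resize(t["img"][90:230,230:370],(398,398))]))
E
```

```text
t: 15.97
ee_pos: [0.6082, -0.2859, 0.2083]
eef_rot: [0.0, 1.0, -0.013, 0.001]
wrist_force: [-0.8, -0.9, 11.1]
width: 0.0253
gripper_force: 62.0
t: 16.63
ee_pos: [0.6828, -0.2878, 0.1915]
eef_rot: [0.001, 1.0, -0.012, 0.003]
wrist_force: [10.6, -1.7, 19.0]
width: 0.0252
gripper_force: 63.1
t: 16.88
ee_pos: [0.6822, -0.2879, 0.1919]
eef_rot: [0.001, 1.0, -0.013, 0.003]
wrist_force: [10.9, -1.7, 18.1]
width: 0.0247
gripper_force: 63.0
t 16.8833 pos [ 0.6822 -0.2879  0.1919] yaw -91.4 w 0.0247 F [10.9 -1.7 18.1] j [-0.27  0.77  0.99  1.52 -0.67  1.21 -0.77]
```

View pics/c8.png

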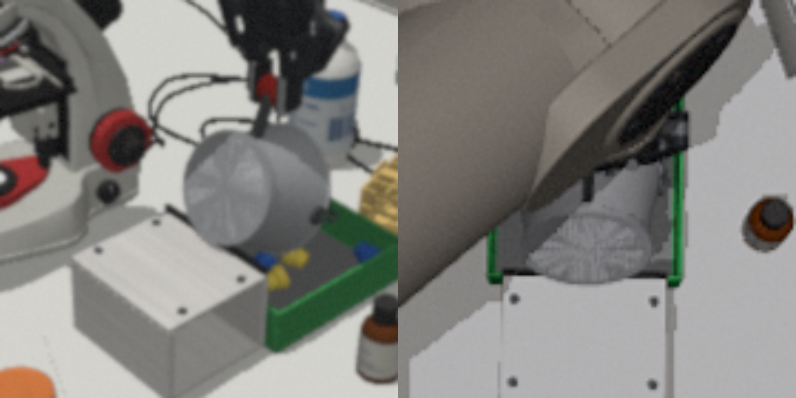

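All four caps lie in the tray in the scene crop: blue (265,260), yellow (278,278), yellow (295,257) and blue (370,253). The pail is well past horizontal, so I reverse along the arc.

```bash
python3 jog.py '[[0.02,-0.006,0,-0.004,0],[0.02,-0.012,0,-0.0065,0],[0.02,-0.023,0,-0.011,0],[0.02,-0.035,0,-0.0145,0],[0.02,-0.047,0,-0.017,0],[0.02,-0.060,0,-0.0185,0],[0.02,-0.072,0,-0.018,0],[0.02,-0.072,0,-0.018,0]]'
python3 jog.py '[[0.02,-0.012,0,0.001,0],[0.02,-0.024,0,0.003,0],[0.02,-0.036,0,0.006,0],[0.02,-0.048,0,0.010,0],[0.02,-0.059,0,0.015,0],[0.02,-0.07,0,0.021,0],[0.02,-0.08,0,0.0275,0],[0.02,-0.09,0,0.035,0]]'
python3 jog.py '[[0.02,0,0,0,0],[0.02,0,0,0,0],[0.02,0,0,0,0]]'
python3 go.py .4672 -.2817 .0874 -91.5
python3 - <<'E'
from h import *
s=cam("scene")
cv2.imwrite("pics/c9.png",cv2.resize(s["img"][110:290,210:390],(560,560)))
E
```

```text
t: 17.65
ee_pos: [0.6054, -0.2861, 0.2082]
eef_rot: [-0.0, 1.0, -0.014, 0.0]
wrist_force: [-0.1, 0.5, 9.6]
width: 0.0249
gripper_force: 61.7
t: 18.32
ee_pos: [0.5161, -0.2831, 0.1722]
eef_rot: [-0.0, 1.0, -0.013, -0.0]
wrist_force: [-0.9, 0.2, 2.1]
width: 0.0251
gripper_force: 61.0
t: 18.57
ee_pos: [0.5167, -0.283, 0.1723]
eef_rot: [-0.0, 1.0, -0.013, -0.0]
wrist_force: [-5.8, -0.7, 6.2]
width: 0.0252
gripper_force: 61.4
shift [-0.0494  0.0001  0.0849] turn -0.001
t 18.5667 pos [ 0.5167 -0.283   0.1723] yaw -91.5 w 0.0252 F [-5.8 -0.7  6.2] j [-0.38  0.57  1.08  1.9  -0.59  1.03 -0.65]
```

View pics/c9.png

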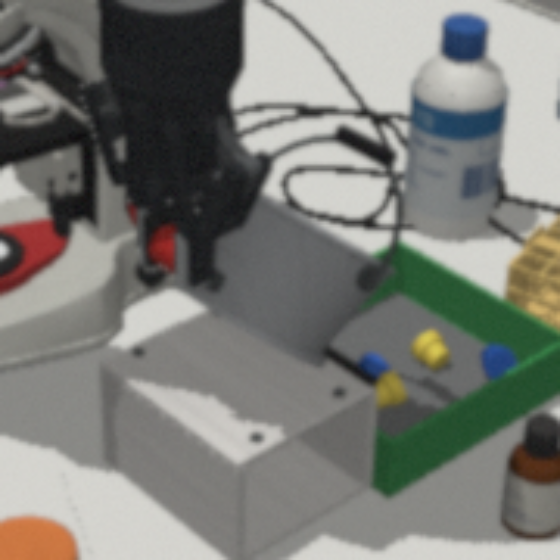

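The pail is back at 40°, foot at the stop. All four caps are in the tray, at (375,365), (390,390), (430,348) and (498,362). I lower it the rest of the way.

```bash
python3 jog.py '[[0.02,-0.009,0,0.009,0],[0.02,-0.017,0,0.018,0],[0.02,-0.0245,0,0.028,0],[0.02,-0.031,0,0.038,0],[0.02,-0.0365,0,0.0495,0],[0.02,-0.041,0,0.061,0],[0.02,-0.044,0,0.073,0],[0.02,-0.046,0,0.083,0]]'
python3 jog.py '[[0.02,0,0,0.001,0],[0.02,0,0,0.001,0],[0.02,0,0,0.001,0]]'
python3 go.py
```

```text
t: 19.28
ee_pos: [0.4704, -0.2815, 0.0878]
eef_rot: [-0.0, 1.0, -0.013, -0.0]
wrist_force: [-0.7, 1.9, 5.6]
width: 0.0249
gripper_force: 61.4
t: 19.53
ee_pos: [0.4714, -0.2819, 0.0885]
eef_rot: [0.0, 1.0, -0.013, 0.0]
wrist_force: [-0.5, 1.1, -0.4]
width: 0.0246
gripper_force: 60.7
t 19.5333 pos [ 0.4714 -0.2819  0.0885] yaw -91.5 w 0.0246 F [-0.5  1.1 -0.4] j [-0.31  0.61  0.98  2.05 -0.69  0.85 -0.52]
```

```bash
python3 jog.py '[[0.05,0,0,0,0],[0.06,0,0,0,0],[0.06,0,0,0,0],[0.06,0,0,0,0],[0.06,0,0,0,0]]'
python3 jog.py '[[0.06,-0.003,0,-0.02,0],[0.06,-0.006,0,-0.06,0],[0.06,-0.01,0,-0.1,0],[0.06,-0.01,0,-0.14,0],[0.06,-0.01,0,-0.18,0],[0.06,-0.01,0,-0.2,0],[0.06,-0.01,0,-0.2,0],[0.06,-0.01,0,-0.2,0]]'
python3 jog.py '[[0.06,0,0.12,-0.1,0],[0.06,0,0.12,-0.1,0],[0.06,0,0.12,-0.1,0],[0.06,0,0.12,-0.1,0],[0.06,0,0.12,-0.1,0],[0.06,0,0.12,-0.1,0],[0.06,0,0.12,-0.1,0],[0.06,0,0.12,-0.1,0]]'
python3 go.py
python3 - <<'E'
from h import *
s=cam("scene");t=cam("top")
c=s;x,y=map(int,proj(c,[.47,-.282,.102]));a=blob(c,(0,120,60),(8,255,255),(x-15,y-15,x+15,y+15),True);print(a[0],onz(c,a[0],.102))
cv2.imwrite("pics/c10.png",np.hstack([cv2.resize(s["img"][110:290,210:390],(398,398)),cv2.resize(t["img"][110:290,210:390],(398,398))]))
E
```

```text
t: 19.95
ee_pos: [0.4713, -0.2817, 0.0885]
eef_rot: [0.0, 1.0, -0.013, 0.0]
wrist_force: [-1.5, 0.1, 0.1]
width: 0.0597
gripper_force: 0.0
t: 20.62
ee_pos: [0.4617, -0.2813, 0.2891]
eef_rot: [-0.0, 1.0, -0.013, 0.001]
wrist_force: [0.3, -0.8, -0.4]
width: 0.0597
gripper_force: 0.0
t: 21.28
ee_pos: [0.4582, -0.4001, 0.3868]
eef_rot: [-0.001, 1.0, -0.013, -0.001]
wrist_force: [-0.4, 0.6, -1.0]
width: 0.0597
gripper_force: 0.0
t 21.2833 pos [ 0.4582 -0.4001  0.3868] yaw -91.4 w 0.0597 F [-0.4  0.6 -1. ] j [-0.26  0.42  1.22  1.59 -0.39  1.41 -0.59]
[247.60493827 239.2962963 ] [ 0.47332921 -0.2808396   0.102     ]
```

View pics/c10.png

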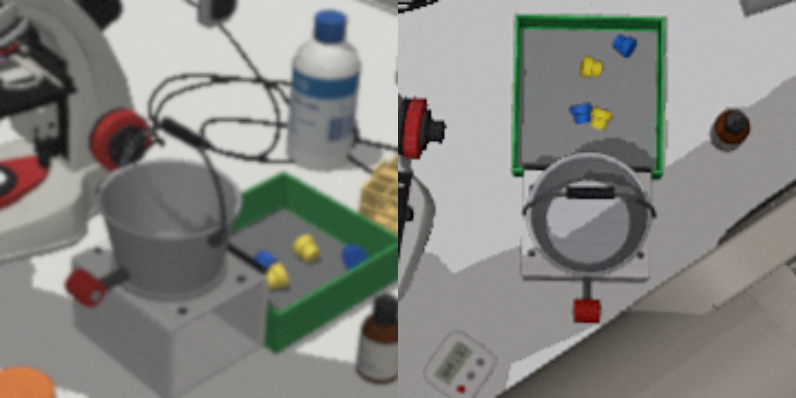

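The pail stands empty on the stand, roller at the back, and all four caps are in the tray. I check its position and that it stands level before handing in.

Run:
```python
from h import *
np.set_printoptions(precision=4,suppress=True)
s=cam("scene");t=cam("top");p={}
for n,c in(("s",s),("t",t)):
    x,y=map(int,proj(c,[.472,-.282,.102]));p[n]=blob(c,(0,120,60),(8,255,255),(x-15,y-15,x+15,y+15),True)[0]
X,e=tri(s,p["s"],t,p["t"]);print("roller",X,e,"centre",X[:2]+[.09,-.0024],"vs stand .558 -.283")
```

```text
roller [ 0.4726 -0.2808  0.1024] 0.000660161741187373 centre [ 0.5626 -0.2832] vs stand .558 -.283
```

Roller height is 0.1024 m (0.102 when level), and the pail's centre is about 5 mm from the stand's centre, so it stands flat.

```bash
python3 -c "
from bench import env, eyes, state
print(env.job_done())"
```

```text
the job is handed in; nothing more can be done
None
```

The job is handed in but no verdict was returned: the last pictures show all four caps in the tray and the empty pail standing level and released about 5 mm from the stand's centre; the bystanders were never touched.

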